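# Spindle into its bearing, snap ring held open at the groove

## Robot

A 6-joint arm with a two-finger parallel gripper is mounted at the origin on a cart in front of the work surface, level with it; the furniture and walls round the work are solid. World frame = base frame: x ahead of the robot, y to its left, z up, the work surface at z = 0. Lengths are in m, angles in rad, forces in N, time in s.
With the tool pointing down it reaches from about 0.35 to 0.975 m from the base axis. Payload 4.9 kg.
Tool frame: the origin (TCP) lies at the very end of the fingers, on their centre line; the grasp point (between the pads) lies 19 mm behind it; z points along the fingers, y is the direction in which the jaws open and shut (so a half turn about z gives the same grasp; the last joint's range is limited). The gripper opens to 85 mm and grips with 20 to 120 N. Pads are 22 mm wide; open, the fingers measure 114 mm over their backs; the gripper's body (76 mm by 85 mm) begins 54 mm behind the grasp point. The pads swing forward as they close: fully open they stand 13 mm farther back than shut.
Start: joints at [-1.385, 0.053, 1.613, -0, 1.476, -0.119], TCP at [0.188, -0.596, 0.231] pointing down, gripper open.
Joint ranges: [-3.01, 3.01], [-1.01, 2.22], [0.06, 2.58], [-1.02, 4.17], [0.09, 2.62], [-3.14, 3.14]. Speed limits (rad/s): [2.57, 2.57, 3.14, 3.14, 3.14, 3.14].

## Interface

Orientations are given as a unit quaternion [x, y, z, w].
In Python, from plant import observe, snapshot, get_calibration, finish_job gives the robot as it stands.
- The arm moves only by the tool play_rows, never from a script. Its argument "motion" is a list that holds one entry, the list of rows, each a list of 4 numbers: the shift along the tool's x, y, z in mm, then the turn about the tool's z in rad. A call has 1 to 20 rows; each row shifts and turns the commanded pose from where the row before left it, along the tool's axes as they then stand; what a row does not reach is not made up. A row lasts 1/12 s, in which the tool goes at most 41.7 mm and 7.16 degrees, less where a joint would pass 70% of its speed; a pose out of reach is approached as far as the arm can. A call with a gripper value outside its range is refused whole. "jaw" is the closure, from 0 (fully open) to 1 (shut), set as the call begins (left out, the last holds). The fingers move at their own pace and stop on an object; "force" is the grip in N (left out, the last holds). Time passes only in rows, so rows that do not move let the fingers close. It gives the time, the measured TCP pose, the force and the opening at its end, in the units of the state.
- observe(): the state, without advancing time (a new reading comes with each control period).
- snapshot(name): name is "scene" or "side" or "wrist"; returns the picture (480x640x3 uint8, red, green, blue); there is no depth.
- get_calibration(name): a dict with "intrinsics" (3x3 intrinsics, pixels), "cam_to_world" (4x4, takes a point from camera to world coordinates). Camera axes: x right, y up, looking along -z (the intrinsics and any distortion apply to the point x, -y, -z); pixel columns grow to the right and rows downward; lengths in m; the calibration is good to about 2 mm. A picture is of the moment at which its call begins: read the wrist's pose just before it. get_calibration takes no time and is no camera call; for the wrist camera it gives the pose at the moment of the call.
- finish_job(): hands the job in, once; it reports no verdict.
The state is a dict: "clock": time; "qpos": joint angles; "joint_vel": joint speeds; "effort": joint torques, N m; "tcp_pos": TCP position; "tool_rot": TCP orientation; "contact_force": force on the tool from outside, world axes, zero at the start; "wrist_torque": the same for the moment, N m; "width": opening from 0.0 (shut) to 1.0 (fully open).
Only numpy, scipy, OpenCV 4.12 (cv2) and the standard library are available. Lean on these libraries where they do the work, as an engineer would, in place of code of your own. Each camera call takes 0.05 s, during which the arm holds its last target.

## Task

Take the grooved steel spindle out of its rack and drop it foot-down into the bore of the aluminium bearing block until it stands on the bottom, and let go of it. Then take the ring pliers from their stand by squeezing the two paddles fully together, which spreads the snap ring at their foot, bring the spread ring down over the spindle's top end to the level of the groove, and finish while still holding it there: pliers upright, squeezed, the ring centred round the spindle and touching neither spindle nor block. Leave the small bottles, the beaker and the rubber stopper where they stand.

Things in the scene. Friction and masses are not known exactly. Their poses are not given: they have to be found in the camera images.
- spindle_centre (a point): Half-way up the loose steel spindle: a plain round rod 14 mm in diameter and 100 mm long, about 100 g, z axis along it towards the top end. Groove 4 mm wide and 10 mm in diameter centred 66 mm above the foot (34 mm below the top end). It starts upright in the middle hole of the rack, standing 10 mm above the worktop, with 65 mm of it sticking out.
- spindle_foot (a point): Centre of the spindle's lower end face (50 mm below its centre); the lower edge is chamfered 2 mm.
- spindle_groove (a point): On the spindle's axis at mid-groove, 66 mm above the foot, z axis along the spindle.
- spindle_rack: Fixed grey plastic rack 50 x 110 x 45 mm with three holes 18 mm wide and 35 mm deep in a row along its y axis, 34 mm apart; origin at the centre of its underside. The spindle stands in the middle hole.
- bore_mouth (a point): Centre of the mouth of the bore in the top face of the fixed aluminium bearing block, 60 mm above the worktop. The block is 56 x 56 x 60 mm with two bolted feet 22 mm long and 12 mm high along its x axis. The bore is 16 mm wide, 50 mm deep, with a 2 mm chamfer; a spindle standing in it shows 50 mm above the block, its groove 16 mm above the top face, and may lean up to about 3 degrees.
- bore_floor (a point): Centre of the bottom of the bore, 10 mm above the worktop.
- bearing_block: The bearing block; origin at the centre of its underside.
- pliers_stand: Fixed aluminium plate 80 x 80 x 12 mm, origin at the centre of its underside, with an upright post 7 mm in diameter whose top is 38 mm above the worktop; the closed ring of the pliers sits round this post.
- ring_pliers: Loose parallel-action ring pliers, 110 mm tall, about 150 g, upright on the stand; origin at the centre of their underside, z up, y the squeezing direction. From the top: two upright paddles, a cross-bar (underside 46 mm above the pliers' underside), two jaws reaching down, each with half of the snap ring at its foot.
- ring_centre (a point): Centre of the snap ring, on the pliers' axis, 1 mm above their underside and 87 mm straight below paddles_centre, always midway between the paddles. The ring is 2.5 mm thick, outer diameter 18 mm, in two halves; inner diameter 10 mm closed (will not pass the 14 mm spindle); fully spread the opening is 26 mm along y, leaving 6 mm each side of the spindle.
- paddles_centre (a point): Midway between the paddles, 88 mm above the pliers' underside, the height to grip; y is the squeezing direction. Paddles: 26 mm wide along x, 6 thick, 60 to 110 mm above the underside, outer faces 54 mm apart, 38 mm fully squeezed (a stop; each moves 8 mm). Spring: 3 N a side to start, 5 N fully; let go, they part.
- jaw_a (a joint): One arm of the pliers: a paddle and, on the other side below, a jaw with its half of the ring. Jaws are 12 mm wide along x (18 at the foot), outer faces 30 mm apart, 46 mm apart when spread. Value: outward travel of the ring half in m, 0 closed, 0.008 fully spread.
- jaw_b (a joint): The other arm, its mirror image: outward travel of its ring half in m, always equal to the first.
- weigh_bottle_3: Bystander: small glass weighing bottle with knobbed lid, 43 mm wide, 48 mm tall; origin at its underside.
- beaker_small: Bystander: small glass beaker, 46 x 52 mm, 58 mm tall; origin at its underside.
- amber_drop_bottle: Bystander: amber dropping bottle with white cap, 40 mm wide, 81 mm tall; origin at its underside.
- rubber_stopper: Bystander: black rubber stopper lying on the worktop, about 28 mm; origin at its underside.

How it is judged:
By the outcome, as a careful person would: the job done as asked, in the order asked, and still so for the second after the job is handed in, while the arm keeps its last pose, push and grip.
It also fails if it takes over 70 s, if anything falls off the work surface, if the arm or the gripper's body presses on something with over 40 N, if the wrist force passes 120 N, or if a joint passes its speed limit or range.

## Working session

There is one attempt and no reset: what is moved stays moved. The work goes in short steps, Python scripts to look and compute and a tool call to move; the robot and the scene stay as the last step left them, time stands still between calls to the robot, and variables do not carry over. Pictures are saved under pics/ and viewed, and the job is handed in when it is done.

Besides the shell and the picture viewer there is one more tool, called after ">>>" by a JSON object that holds its "api" and its "payload". play_rows: Moves the arm, as the interface text tells. Its arguments: {"type":"object","properties":{"motion":{"type":"array","items":{"type":"array","items":{"type":"array","items":{"type":"number"}}}},"jaw":{"type":"number"},"force":{"type":"number"}},"required":["motion"]}

```bash
mkdir -p pics; ls
python3 - <<'E'
from plant import *
import cv2,numpy as np
np.set_printoptions(precision=4,suppress=True)
s=observe();print({k:np.round(v,4) for k,v in s.items()})
for n in ["scene","side","wrist"]:
    c=get_calibration(n);print(n,np.array(c["intrinsics"]),np.array(c["cam_to_world"]),[k for k in c])
    cv2.imwrite(f"pics/{n}0.png",snapshot(n)[:,:,::-1])
E
```

```text
pics
{'clock': np.float64(0.0), 'qpos': array([-1.385 ,  0.0534,  1.6143,  0.    ,  1.476 , -0.119 ]), 'joint_vel': array([-0.0007, -0.    ,  0.001 , -0.0004, -0.0003,  0.0025]), 'effort': array([ -0.0012, -39.3683, -37.0176,  -0.0001,   0.0072,   0.    ]), 'tcp_pos': array([ 0.1874, -0.5956,  0.2301]), 'tool_rot': array([ 0.9884,  0.1518, -0.    , -0.001 ]), 'contact_force': array([-0.0893, -0.1739, -0.2347]), 'wrist_torque': array([-0.0377,  0.0214,  0.0127]), 'width': np.float64(0.9993)}
scene [[459.4826   0.     321.848 ]
 [  0.     459.4826 238.0808]
 [  0.       0.       1.    ]] [[-0.8463  0.2377 -0.4768  0.1204]
 [-0.5328 -0.3849  0.7537  0.7229]
 [-0.0043  0.8918  0.4523  0.5121]
 [ 0.      0.      0.      1.    ]] ['intrinsics', 'cam_to_world']
side [[624.1975   0.     319.3499]
 [  0.     624.1975 237.4895]
 [  0.       0.       1.    ]] [[-0.9462  0.1963 -0.2574  0.1597]
 [-0.3234 -0.5422  0.7755  1.2644]
 [ 0.0126  0.817   0.5765  0.9991]
 [ 0.      0.      0.      1.    ]] ['intrinsics', 'cam_to_world']
wrist [[352.1359   0.     316.5783]
 [  0.     352.1359 240.7674]
 [  0.       0.       1.    ]] [[ 0.3008  0.9132  0.2749  0.2573]
 [-0.9537  0.2884  0.0854 -0.5728]
 [-0.0013 -0.2878  0.9577  0.3726]
 [ 0.      0.      0.      1.    ]] ['intrinsics', 'cam_to_world']
```

View pics/scene0.png

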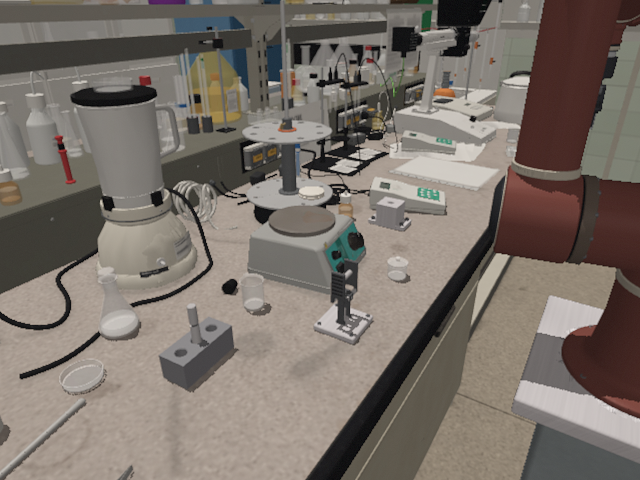

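View pics/side0.png

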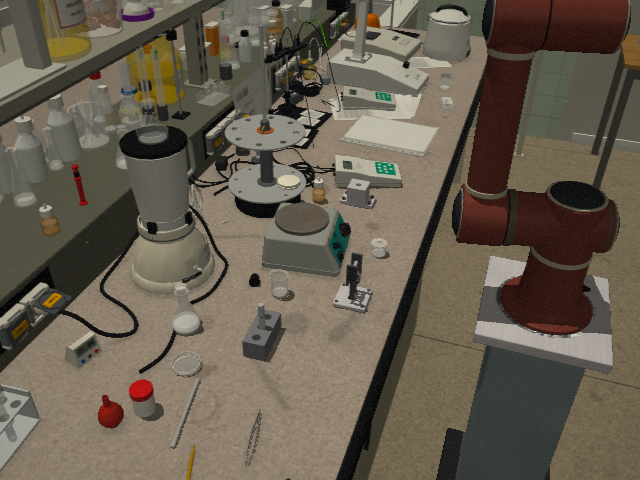

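View pics/wrist0.png

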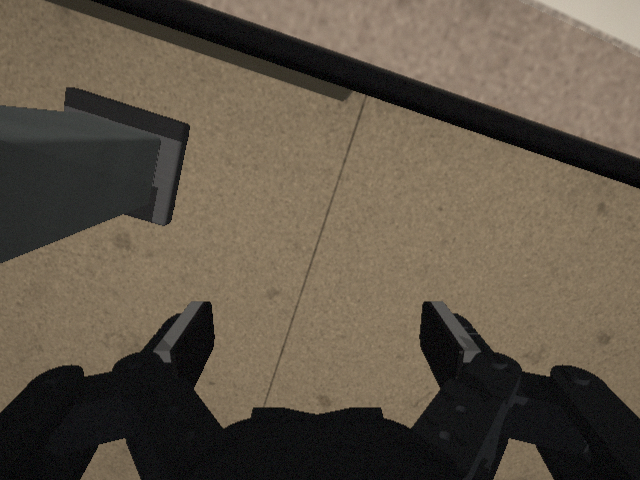

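The scene view shows the spindle in its rack at about (195,320), the pliers on their stand at (345,300), the block at (389,212), and a hotplate/stirrer between them. I'll zoom in next.

Run:
```python
import cv2,numpy as np
a=cv2.imread("pics/scene0.png");b=cv2.imread("pics/side0.png")
def c(im,x,y,w,h,f): return cv2.resize(im[y:y+h,x:x+w],None,fx=f,fy=f,interpolation=cv2.INTER_CUBIC)
cv2.imwrite("pics/z1.png",np.hstack([c(a,155,290,100,100,4),c(a,300,250,100,100,4)]))
cv2.imwrite("pics/z2.png",np.hstack([c(a,355,180,70,70,5.5),c(b,330,165,70,70,5.5)]))
cv2.imwrite("pics/z3.png",np.hstack([c(b,230,290,80,80,5),c(b,320,240,80,80,5)]))
```

```text
(no output)
```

View pics/z1.png

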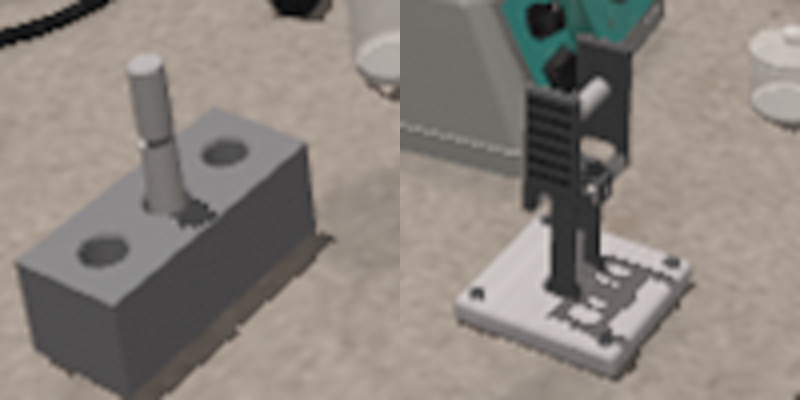

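View pics/z2.png

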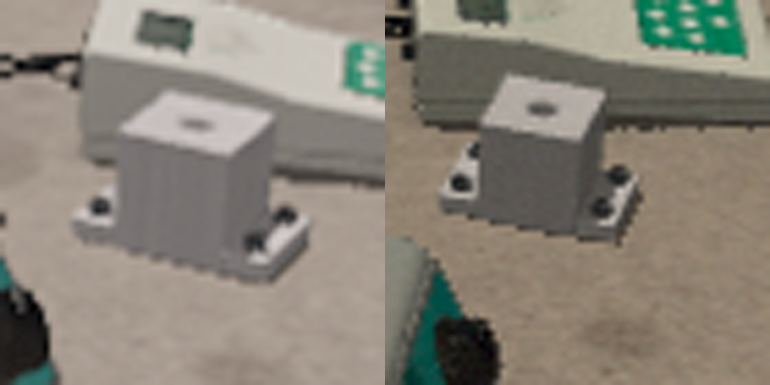

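View pics/z3.png

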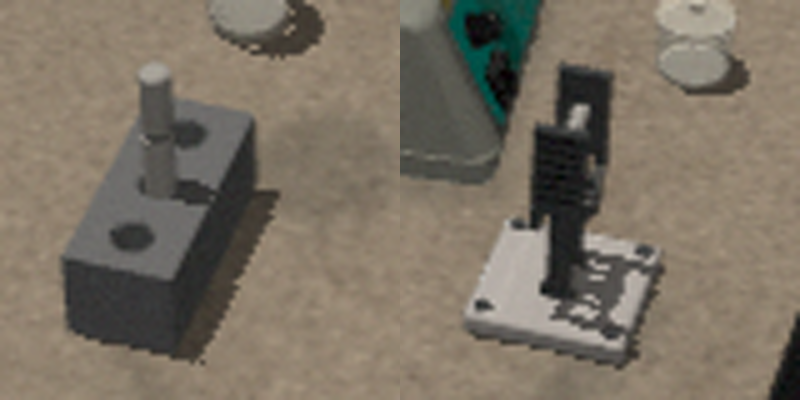

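```bash
cat > h.py <<'E'
from plant import *
import cv2,numpy as np
np.set_printoptions(precision=4,suppress=True)
def ray(cal,uv):
    K=np.array(cal["intrinsics"]);T=np.array(cal["cam_to_world"])
    p=np.linalg.inv(K)@np.array([uv[0],uv[1],1.]);d=T[:3,:3]@np.array([p[0],-p[1],-p[2]])
    return T[:3,3],d/np.linalg.norm(d)
def onz(cal,uv,z):
    o,d=ray(cal,uv);return o+d*(z-o[2])/d[2]
def tri(c1,u1,c2,u2):
    o1,d1=ray(c1,u1);o2,d2=ray(c2,u2)
    t=np.linalg.lstsq(np.stack([d1,-d2],1),o2-o1,rcond=None)[0]
    a=o1+d1*t[0];b=o2+d2*t[1];return (a+b)/2,np.linalg.norm(a-b)
def proj(cal,P):
    K=np.array(cal["intrinsics"]);T=np.array(cal["cam_to_world"])
    p=T[:3,:3].T@(np.array(P)-T[:3,3]);p=np.array([p[0],-p[1],-p[2]]);q=K@p;return q[:2]/q[2]
E
python3 - <<'E'
from h import *
C=get_calibration("scene");S=get_calibration("side")
def both(n,z,a,b):
    print(n,onz(C,a,z),onz(S,b,z),*tri(C,a,S,b))
both("sptop",.11,(191.3,305.5),(261,304.4))
both("spbase",.045,(197.3,341.5),(262,328.5))
both("h1",.045,(180.8,352.5),(256.4,337.4))
both("h2",.045,(211.3,328),(267.6,316.6))
both("bore",.06,(391,202.5),(358.7,184.6))
for z in [((165,92),(511,75)),((273,115),(605,95)),((235,155),(578,137)),((118,132),(482,122))]:
    a,b=z;both("blk",.06,(a[0]/5.5+355,a[1]/5.5+180),((b[0]-385)/5.5+330,b[1]/5.5+165))
for z in [((58,303),(67,320)),((215,368),(225,350)),((290,262),(262,240)),((150,215),(113,218))]:
    a,b=z;both("std",.012,(a[0]/4+300,a[1]/4+250),(b[0]/5+320,b[1]/5+240))
for z in [((128,88),(136,122)),((178,95),(185,130)),((180,35),(160,65)),((233,48),(212,75))]:
    a,b=z;both("pad",.122,(a[0]/4+300,a[1]/4+250),(b[0]/5+320,b[1]/5+240))
E
```

```text
sptop [0.5919 0.3458 0.11  ] [0.5938 0.3462 0.11  ] [0.5951 0.3432 0.1072] 0.00011186876887783714
spbase [0.5881 0.3484 0.045 ] [0.592  0.3516 0.045 ] [0.5963 0.3422 0.0362] 0.0013832105789538902
h1 [0.5905 0.3799 0.045 ] [0.5924 0.381  0.045 ] [0.5943 0.3772 0.0411] 0.0003353005096288244
h2 [0.5936 0.3123 0.045 ] [0.5953 0.312  0.045 ] [0.5963 0.3097 0.0424] 0.00040835068301086464
bore [ 0.5536 -0.2942  0.06  ] [ 0.5572 -0.2963  0.06  ] [ 0.5597 -0.3076  0.0536] 0.0009036050256205084
blk [ 0.5837 -0.3223  0.06  ] [ 0.5833 -0.3245  0.06  ] [ 0.5833 -0.3226  0.0605] 0.0013638383939278038
blk [ 0.5282 -0.3224  0.06  ] [ 0.5291 -0.3212  0.06  ] [ 0.5295 -0.3245  0.0586] 0.0012272118539680594
blk [ 0.5239 -0.2691  0.06  ] [ 0.5311 -0.2732  0.06  ] [ 0.5362 -0.2973  0.0463] 0.002047388993910566
blk [ 0.5809 -0.2657  0.06  ] [ 0.5837 -0.2706  0.06  ] [ 0.5862 -0.2779  0.0549] 0.0012030757735353496
std [0.478  0.1832 0.012 ] [0.4799 0.1856 0.012 ] [0.4823 0.1772 0.0054] 0.0015441662218421352
std [0.3989 0.1851 0.012 ] [0.4032 0.1807 0.012 ] [0.4054 0.1716 0.0016] 0.003141507348190441
std [0.4053 0.103  0.012 ] [0.4076 0.0965 0.012 ] [0.4086 0.0938 0.0072] 0.003959454958476787
std [0.4774 0.1048 0.012 ] [0.4818 0.1051 0.012 ] [0.4856 0.0909 0.0004] 0.0006759942060274962
pad [0.4521 0.1681 0.122 ] [0.4563 0.1644 0.122 ] [0.4589 0.1559 0.1143] 0.0014732369172767933
pad [0.4319 0.1621 0.122 ] [0.4335 0.1625 0.122 ] [0.4345 0.1578 0.1186] 0.0006397655323775725
pad [0.4558 0.1186 0.122 ] [0.4584 0.1185 0.122 ] [0.4602 0.111  0.1167] 0.0007171324233251092
pad [0.431  0.1165 0.122 ] [0.4332 0.1177 0.122 ] [0.4345 0.1106 0.1174] 0.0014582277418837626
```

>>> {"api": "play_rows", "payload": {"motion": [[[0, 0, 0, 0.1], [0, 0, 0, 0.1], [0, 0, 0, 0.105], [10, -8, 0, 0], [20, -17, -2, 0], [28, -23, -3, 0], [28, -23, -3, 0], [28, -23, -3, 0], [28, -23, -3, 0], [28, -23, -3, 0], [28, -23, -3, 0], [28, -23, -3, 0], [28, -23, -3, 0], [28, -23, -3, 0], [28, -23, -3, 0], [28, -23, -3, 0], [20, -17, -2, 0], [10, -6, 0, 0], [0, 0, 0, 0]]], "jaw": 0, "force": 60}}

```text
clock: 1.73
tcp_pos: [0.5572, -0.293, 0.268]
tool_rot: [1.0, 0.003, -0.0, -0.0]
contact_force: [0.2, -0.4, -0.1]
width: 0.999
```

Run:
```python
from h import *
s=observe();print(s["clock"],s["tcp_pos"],s["tool_rot"],s["qpos"])
c=get_calibration("wrist");im=snapshot("wrist");np.savez("pics/w1.npz",im=im,T=c["cam_to_world"],K=c["intrinsics"],tcp=s["tcp_pos"])
cv2.imwrite("pics/w1.png",im[:,:,::-1]);print(np.array(c["cam_to_world"]))
```

```text
1.7333 [ 0.5572 -0.293   0.268 ] [ 1.      0.0027 -0.     -0.0003] [-0.6024  0.0444  1.5605  0.0004  1.537   0.963 ]
[[ 0.0061  0.9577  0.2878  0.6304]
 [-1.      0.0057  0.0022 -0.2914]
 [ 0.0005 -0.2878  0.9577  0.4104]
 [ 0.      0.      0.      1.    ]]
```

View pics/w1.png

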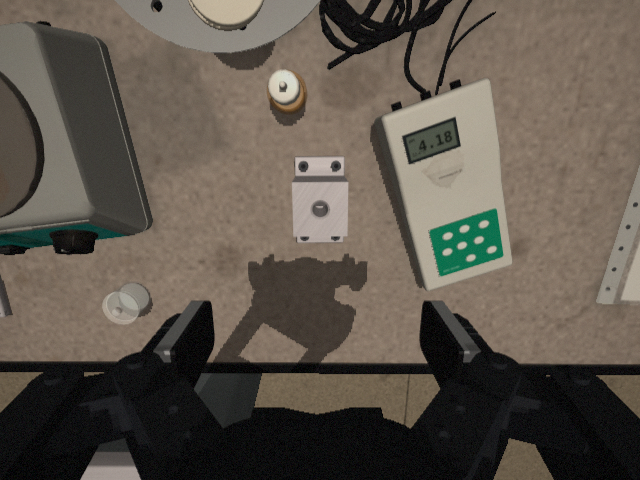

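Bore is clearly visible at about (320,208), with block top spanning (292..348, 182..241).

Run:
```python
from h import *
d=np.load("pics/w1.npz");im=d["im"];c={"intrinsics":d["K"],"cam_to_world":d["T"]}
g=cv2.cvtColor(im,cv2.COLOR_RGB2GRAY)
r=g[195:222,305:336]
cv2.imwrite("pics/w1z.png",cv2.resize(im[140:260,260:380,::-1],None,fx=5,fy=5,interpolation=cv2.INTER_CUBIC))
print(g[208,305:336],g[195:222,320])
m=((g<125)*255).astype(np.uint8)
sub=np.zeros_like(m);sub[196:221,308:333]=m[196:221,308:333]
n,l,st,ce=cv2.connectedComponentsWithStats(sub);print(st[1:],ce[1:])
for k in range(1,n):
  if st[k,4]>50: print(onz(c,ce[k],.059),onz(c,(st[k,0]-.5,ce[k][1]),.06),onz(c,(st[k,0]+st[k,2]-.5,ce[k][1]),.06),onz(c,(ce[k][0],st[k,1]-.5),.06),onz(c,(ce[k][0],st[k,1]+st[k,3]-.5),.06))
print(proj(c,d["tcp"]))
for u in [(292.5,182),(347.5,182),(293,236),(347.5,236)]: print(onz(c,u,.06))
```

```text
[169 169 172 171 172 156 134 103  74  78  82  82  94 101 105 104 101  91
  77  80  64  61  67 129 135 171 176 174 171 170 171] [173 176 171 171 165 125 102  88  82  81  82 152 151 104  88  87  88  85
  85  88  87  90 140 156 165 173 172]
[[312 201  18  16 204]] [[319.8235 208.5441]]
[ 0.5589 -0.2954  0.059 ] [ 0.5591 -0.2869  0.06  ] [ 0.5592 -0.3051  0.06  ] [ 0.5673 -0.2953  0.06  ] [ 0.5509 -0.2954  0.06  ]
[318.834  305.8829]
[ 0.5856 -0.2681  0.06  ]
[ 0.586  -0.3225  0.06  ]
[ 0.5301 -0.2678  0.06  ]
[ 0.5304 -0.3242  0.06  ]
```

View pics/w1z.png

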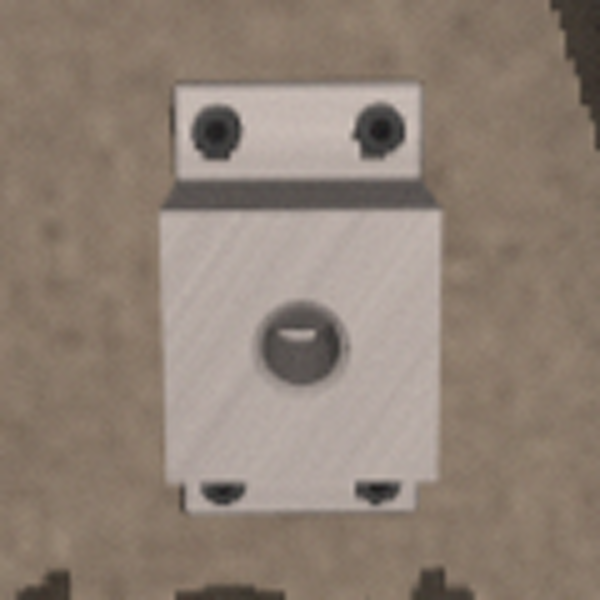

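Run:
```python
from h import *
C=get_calibration("scene");S=get_calibration("side")
print("disc low",tri(C,(290,193),S,(267,183)));print("disc up",tri(C,(287,131),S,(265,132)))
print("disc up right edge",tri(C,(331,131),S,(307,132)))
print("stirrer plate",tri(C,(303,220),S,(304,216)))
print("blender top",tri(C,(117,95),S,(154,139)))
```

```text
disc low (array([ 0.8191, -0.2195,  0.0559]), np.float64(0.0018130553779764475))
disc up (array([ 0.8144, -0.2102,  0.2275]), np.float64(0.002126218335342119))
disc up right edge (array([ 0.6955, -0.2287,  0.2389]), np.float64(0.0018514903818219264))
stirrer plate (array([ 0.6255, -0.0049,  0.1093]), np.float64(0.0066575061455449915))
blender top (array([0.9173, 0.1759, 0.3646]), np.float64(0.002374212308543104))
```

>>> {"api": "play_rows", "payload": {"motion": [[[0, -12, 0, 0], [1, -25, 0, 0], [2, -37, 0, 0], [2, -38, 0, 0], [2, -38, 0, 0], [2, -38, 0, 0], [2, -38, 0, 0], [2, -38, 0, 0], [2, -38, 0, 0], [2, -38, 0, 0], [2, -38, 0, 0], [2, -38, 0, 0], [2, -38, 0, 0], [2, -38, 0, 0], [2, -38, 0, 0], [2, -38, 0, 0], [2, -37, 0, 0], [1, -25, 0, 0], [0, -10, 0, 0], [0, 0, 0, 0]]]}}

```text
clock: 3.45
tcp_pos: [0.5871, 0.3455, 0.2678]
tool_rot: [1.0, 0.001, -0.0, 0.0]
contact_force: [0.1, 0.1, -0.5]
width: 0.998
```

Run:
```python
from h import *
s=observe();print(s["clock"],s["tcp_pos"],s["tool_rot"],s["qpos"])
c=get_calibration("wrist");im=snapshot("wrist");np.savez("pics/w2.npz",im=im,T=c["cam_to_world"],K=c["intrinsics"],tcp=s["tcp_pos"])
cv2.imwrite("pics/w2.png",im[:,:,::-1])
```

```text
3.45 [0.5871 0.3455 0.2678] [ 1.      0.0007 -0.0005  0.0002] [0.4227 0.1654 1.431  0.0001 1.5462 1.9921]
```

View pics/w2.png

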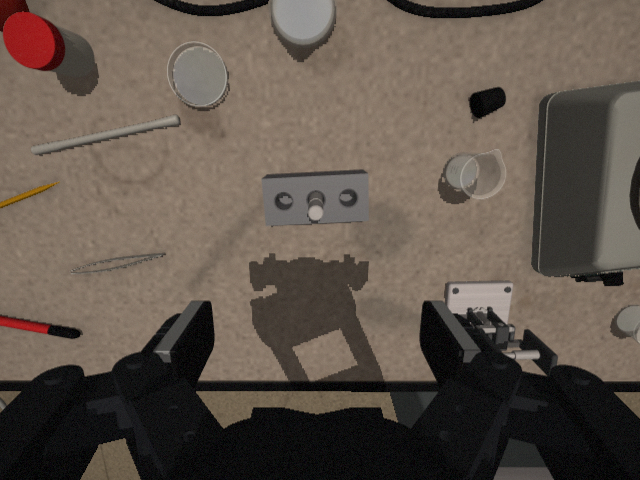

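Spindle's top is at (316,212) in the rack, between holes at (284,200) and (348,198); the pliers are partly visible at the lower right.

Run:
```python
from h import *
d=np.load("pics/w2.npz");im=d["im"];c={"intrinsics":d["K"],"cam_to_world":d["T"]}
g=cv2.cvtColor(im,cv2.COLOR_RGB2GRAY)
m=np.zeros_like(g);m[195:230,300:332]=((g[195:230,300:332]>165)*255)
n,l,st,ce=cv2.connectedComponentsWithStats(m);print(st[1:],ce[1:])
k=1+np.argmax(st[1:,4]);print("top",onz(c,ce[k],.11))
for b in [(270,300),(335,362)]:
    m=np.zeros_like(g);m[188:212,b[0]:b[1]]=((g[188:212,b[0]:b[1]]<85)*255)
    n,l,st,ce=cv2.connectedComponentsWithStats(m);print(st[1:],ce[1:]);k=1+np.argmax(st[1:,4]);print("hole",onz(c,ce[k],.045))
cv2.imwrite("pics/w2z.png",cv2.resize(im[155:235,255:375,::-1],None,fx=6,fy=6,interpolation=cv2.INTER_CUBIC))
print(proj(c,(.59,.346,.11)),proj(c,(.59,.346,.045)))
```

```text
[[311 208  10   9  33]
 [318 210   1   1   1]
 [311 213   2   2   2]] [[315.3636 211.9394]
 [318.     210.    ]
 [311.5    213.5   ]]
top [0.5961 0.3473 0.11  ]
[[274 192  19  18 187]] [[282.1872 200.9679]]
hole [0.5938 0.3822 0.045 ]
[[339 189  19  18 194]] [[349.1082 197.6804]]
hole [0.5974 0.3122 0.045 ]
[316.8709 218.7836] [316.7349 204.6168]
```

View pics/w2z.png

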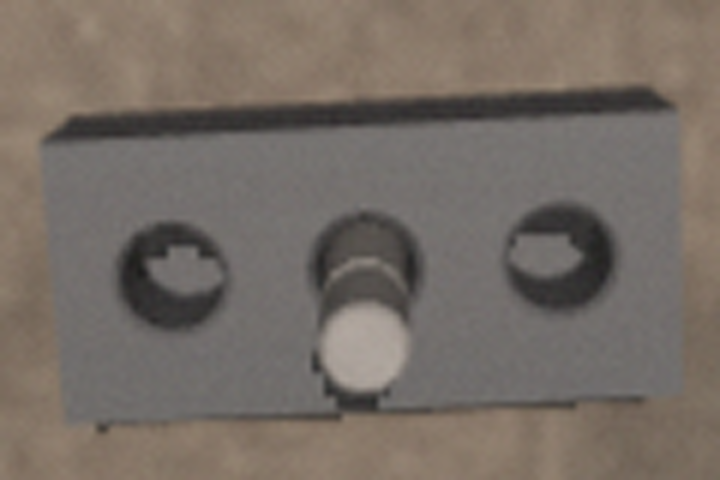

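>>> {"api": "play_rows", "payload": {"motion": [[[2, -0.5, 8, 0], [3, -0.5, 18, 0], [3, 0, 25, 0], [0, 0, 25, 0], [0, 0, 25, 0], [0, 0, 25, 0], [0, 0, 25, 0], [0, 0, 20, 0], [0, 0, 14, 0], [0, 0, 8, 0], [0, 0, 3, 0], [0, 0, 0, 0]]]}}

```text
clock: 4.5
tcp_pos: [0.5959, 0.3451, 0.0722]
tool_rot: [1.0, -0.001, -0.0, 0.0]
contact_force: [0.2, 0.1, 0.0]
width: 1.001
```

>>> {"api": "play_rows", "payload": {"motion": [[[0, 0, 0, 0], [0, 0, 0, 0], [0, 0, 0, 0], [0, 0, 0, 0], [0, 0, 0, 0], [0, 0, 0, 0], [0, 0, 0, 0], [0, 0, 0, 0], [0, 0, 0, 0], [0, 0, 0, 0], [0, 0, 0, 0], [0, 0, 0, 0]]], "jaw": 1, "force": 50}}

```text
clock: 5.5
tcp_pos: [0.596, 0.346, 0.0728]
tool_rot: [1.0, -0.0, 0.0, -0.0]
contact_force: [-0.8, 0.2, 2.8]
width: 0.14
```

Run:
```python
from h import *
s=observe();print(s["clock"],s["tcp_pos"],s["tool_rot"],s["width"],s["contact_force"])
im=snapshot("wrist");cv2.imwrite("pics/w3.png",im[:,:,::-1])
```

```text
5.5 [0.596  0.346  0.0728] [ 1.     -0.0001  0.0003 -0.0003] 0.14043778291243336 [-0.7795  0.24    2.7848]
```

View pics/w3.png

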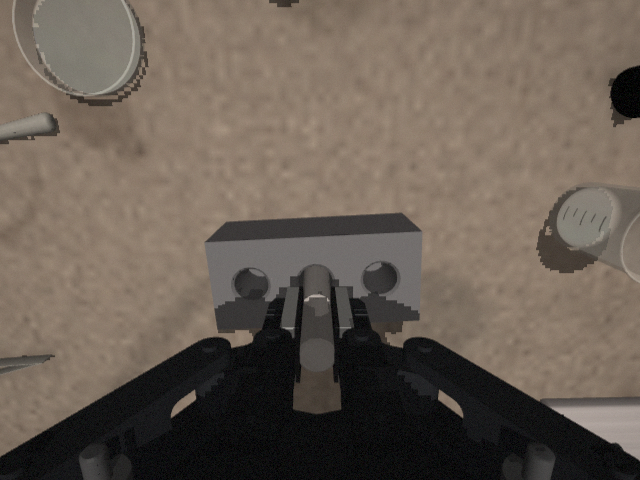

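>>> {"api": "play_rows", "payload": {"motion": [[[0, 0, -3, 0], [0, 0, -8, 0], [0, 0, -15, 0], [0, 0, -24, 0], [0, 0, -26, 0], [0, 0, -26, 0], [0, 0, -26, 0], [0, 0, -26, 0], [0, 0, -22, 0], [0, 0, -14, 0], [0, 0, -6, 0], [0, 0, 0, 0]]]}}

```text
clock: 6.55
tcp_pos: [0.5963, 0.3459, 0.2706]
tool_rot: [1.0, -0.0, 0.001, -0.001]
contact_force: [-0.8, -0.8, -1.3]
width: 0.142
```

Run:
```python
from h import *
s=observe();print(s["clock"],s["tcp_pos"],s["tool_rot"],s["width"],s["contact_force"],s["wrist_torque"])
ims=[]
c=get_calibration("wrist")
for n,(x,y,w,h) in {"scene":(130,180,130,130),"side":(200,200,130,130),"wrist":(240,220,160,160)}.items():
    im=snapshot(n);cv2.imwrite(f"pics/{n}4.png",im[:,:,::-1]);ims.append(cv2.resize(im[y:y+h,x:x+w],(260,260),interpolation=cv2.INTER_CUBIC))
cv2.imwrite("pics/w4z.png",np.hstack(ims)[:,:,::-1])
t=s["tcp_pos"]
for dz in (-.061,.039): print(dz,[proj(get_calibration(n),t+[0,0,dz]) for n in ("scene","side","wrist")])
```

```text
6.55 [0.5963 0.3459 0.2706] [ 1.     -0.0002  0.0014 -0.0006] 0.14242548740647634 [-0.757  -0.8329 -1.3402] [-0.0141 -0.0183  0.0349]
-0.061 [array([179.632 , 246.2624]), array([257.9051, 267.3368]), array([317.0785, 259.8243])]
0.039 [array([168.6275, 178.8784]), array([255.6526, 227.0182]), array([318.2875, 364.5577])]
```

View pics/w4z.png

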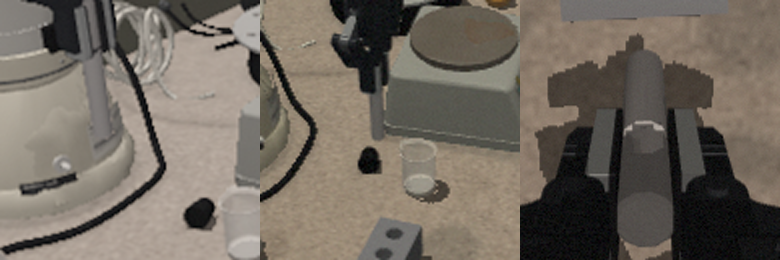

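>>> {"api": "play_rows", "payload": {"motion": [[[0, 12, 0, 0], [-1, 25, 0, 0], [-2, 37, 0, 0], [-2, 38, 0, 0], [-2, 38, 0, 0], [-2, 38, 0, 0], [-2, 38, 0, 0], [-2, 38, 0, 0], [-2.5, 38, 0, 0], [-2.5, 38, 0, 0], [-2.5, 38, 0, 0], [-2.5, 38, 0, 0], [-2.5, 38, 0, 0], [-2.5, 38, 0, 0], [-2.5, 38, 0, 0], [-2.5, 38, 0, 0], [-2, 37, 0, 0], [-1, 25, 0, 0], [-1, 11, 0, 0], [0, 0, 0, 0]]]}}

```text
clock: 8.37
tcp_pos: [0.5571, -0.2975, 0.2666]
tool_rot: [1.0, -0.002, -0.001, -0.001]
contact_force: [0.6, 0.8, -1.7]
width: 0.139
```

Run:
```python
from h import *
s=observe();print(s["clock"],s["tcp_pos"],s["tool_rot"],s["width"],s["contact_force"],s["wrist_torque"])
c=get_calibration("wrist");im=snapshot("wrist");cv2.imwrite("pics/w5.png",im[:,:,::-1]);np.savez("pics/w5.npz",im=im,T=c["cam_to_world"],K=c["intrinsics"],tcp=s["tcp_pos"])
cv2.imwrite("pics/w5z.png",cv2.resize(im[170:400,220:420,::-1],None,fx=2.6,fy=2.6,interpolation=cv2.INTER_CUBIC))
print(proj(c,(.559,-.2957,.06)),proj(c,s["tcp_pos"]+[0,0,-.061]))
```

```text
8.3667 [ 0.5571 -0.2975  0.2666] [ 1.     -0.0019 -0.0013 -0.0005] 0.13949164787422458 [ 0.5681  0.792  -1.6828] [0.0371 0.0464 0.0212]
[315.7793 208.3478] [318.2086 259.3864]
```

View pics/w5z.png

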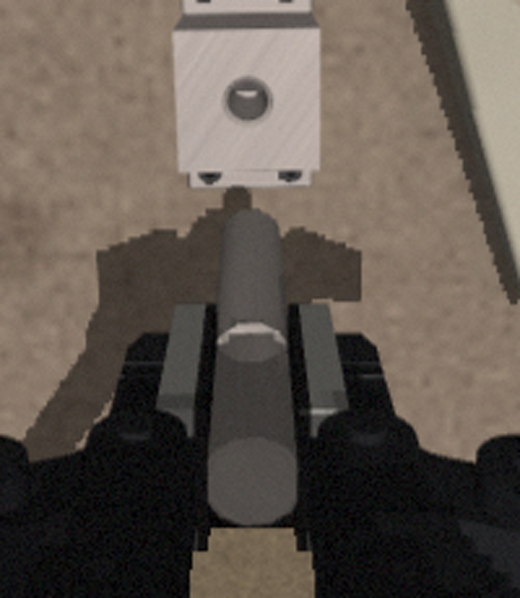

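>>> {"api": "play_rows", "payload": {"motion": [[[0.5, -0.5, 4, 0], [0.5, -0.5, 10, 0], [0.5, -0.3, 18, 0], [0.5, 0, 22, 0], [0, 0, 22, 0], [0, 0, 18, 0], [0, 0, 14, 0], [0, 0, 8, 0], [0, 0, 4, 0], [0, 0, 0, 0]]]}}

```text
clock: 9.25
tcp_pos: [0.5605, -0.2932, 0.1475]
tool_rot: [1.0, 0.0, -0.001, -0.0]
contact_force: [0.0, 0.5, -1.6]
width: 0.141
```

Run:
```python
from h import *
s=observe();print(s["clock"],s["tcp_pos"],s["tool_rot"],s["width"],s["contact_force"],s["wrist_torque"])
c=get_calibration("wrist");im=snapshot("wrist");cv2.imwrite("pics/w6.png",im[:,:,::-1]);np.savez("pics/w6.npz",im=im,T=c["cam_to_world"],K=c["intrinsics"],tcp=s["tcp_pos"])
a=snapshot("scene");b=snapshot("side")
f=lambda im,x,y,w,h:cv2.resize(im[y:y+h,x:x+w,::-1],(380,380),interpolation=cv2.INTER_CUBIC)
cv2.imwrite("pics/w6z.png",np.hstack([f(im,240,200,150,150),f(a,350,160,80,80)]))
cv2.imwrite("pics/w6y.png",f(b,320,140,70,70))
print(proj(c,(.559,-.295,.06)),proj(c,s["tcp_pos"]+[0.007,0,-.059]),proj(c,s["tcp_pos"]+[0.005,0,-.061]),proj(c,s["tcp_pos"]+[0.0,0,.039]))
```

```text
9.25 [ 0.5605 -0.2932  0.1475] [ 1.      0.0003 -0.0005 -0.0004] 0.14113821353851005 [ 0.0461  0.4515 -1.594 ] [ 0.0191 -0.0226  0.0461]
[320.606  248.4401] [318.218  249.6807] [318.1937 251.7736] [319.5363 359.1324]
```

View pics/w6z.png

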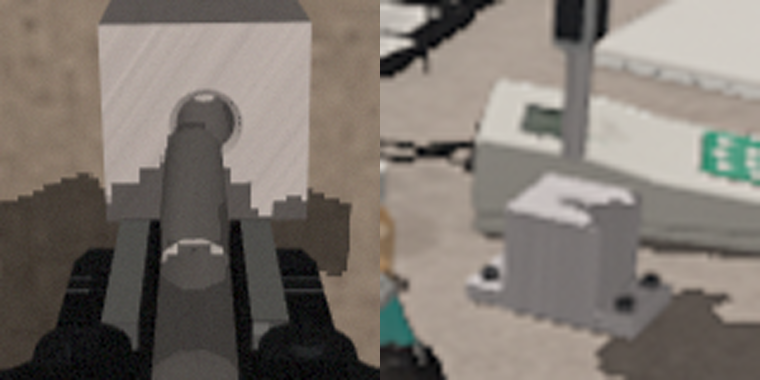

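View pics/w6y.png

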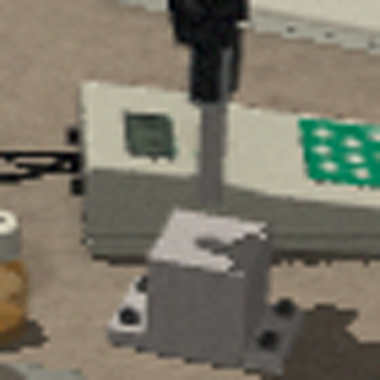

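>>> {"api": "play_rows", "payload": {"motion": [[[-1, 1.7, 0, 0], [-1, 1.7, 0, 0], [0, 0, 3, 0], [0, 0, 6, 0], [0, 0, 6, 0], [0, 0, 6, 0], [0, 0, 6, 0], [0, 0, 5, 0], [0, 0, 4, 0], [0, 0, 0, 0]]]}}

```text
clock: 10.23
tcp_pos: [0.5582, -0.2968, 0.1108]
tool_rot: [1.0, -0.0, -0.001, -0.001]
contact_force: [0.7, 0.5, -2.2]
width: 0.142
```

Run:
```python
from h import *
s=observe();print(s["clock"],s["tcp_pos"],s["tool_rot"],s["width"],s["contact_force"],s["wrist_torque"])
im=snapshot("wrist");b=snapshot("side")
f=lambda im,x,y,w,h:cv2.resize(im[y:y+h,x:x+w,::-1],(380,380),interpolation=cv2.INTER_CUBIC)
cv2.imwrite("pics/w7z.png",np.hstack([f(im,240,200,150,150),f(b,320,140,70,70)]))
```

```text
10.2333 [ 0.5582 -0.2968  0.1108] [ 1.     -0.0001 -0.0006 -0.0007] 0.14214677402405745 [ 0.6571  0.5124 -2.1909] [ 0.1235 -0.1806 -0.0199]
```

View pics/w7z.png

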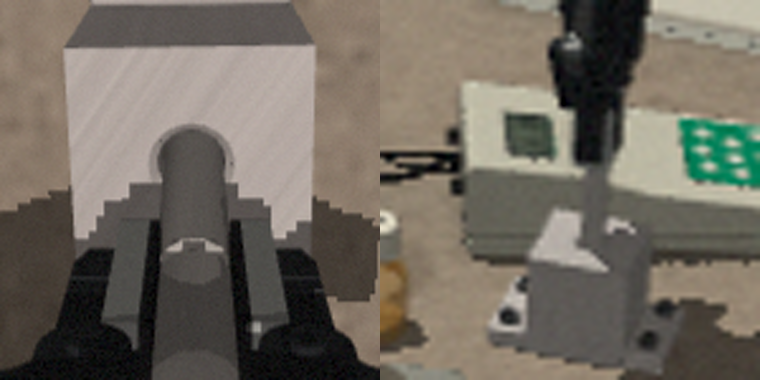

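>>> {"api": "play_rows", "payload": {"motion": [[[0, 0, 3, 0], [0, 0, 5, 0], [0, 0, 5, 0], [0, 0, 5, 0], [0, 0, 5, 0], [0, 0, 5, 0], [0, 0, 4, 0], [0, 0, 3, 0], [0, 0, 0, 0]]]}}

```text
clock: 11.08
tcp_pos: [0.5584, -0.297, 0.0762]
tool_rot: [1.0, -0.0, -0.0, -0.0]
contact_force: [1.1, 2.2, -3.1]
width: 0.139
```

>>> {"api": "play_rows", "payload": {"motion": [[[0, 0, 1.5, 0], [0, 0, 1.5, 0], [0, 0, 0, 0]]]}}

```text
clock: 11.33
tcp_pos: [0.5587, -0.2972, 0.0743]
tool_rot: [1.0, -0.0, 0.0, -0.0]
contact_force: [1.5, 2.8, -1.1]
width: 0.142
```

>>> {"api": "play_rows", "payload": {"motion": [[[0, 0, 1.5, 0], [0, 0, 0, 0]]]}}

```text
clock: 11.5
tcp_pos: [0.5588, -0.2972, 0.0729]
tool_rot: [1.0, -0.0, 0.0, -0.0]
contact_force: [1.9, 2.4, -0.0]
width: 0.138
```

>>> {"api": "play_rows", "payload": {"motion": [[[0.5, -0.7, 1, 0], [0, 0, 0, 0]]]}}

```text
clock: 11.67
tcp_pos: [0.5592, -0.2972, 0.0728]
tool_rot: [1.0, -0.0, -0.0, 0.001]
contact_force: [-0.7, 1.8, 5.2]
width: 0.139
```

>>> {"api": "play_rows", "payload": {"motion": [[[0, 0, 1.5, 0], [0, 0, 0, 0]]]}}

```text
clock: 11.83
tcp_pos: [0.5596, -0.2973, 0.0727]
tool_rot: [1.0, -0.0, 0.0, 0.001]
contact_force: [-2.1, 3.2, 10.7]
width: 0.143
```

>>> {"api": "play_rows", "payload": {"motion": [[[0, 0, -1.5, 0], [0, -0.5, 0, 0], [0, 0, 0, 0]]]}}

```text
clock: 12.08
tcp_pos: [0.5594, -0.2971, 0.0728]
tool_rot: [1.0, -0.0, 0.0, 0.001]
contact_force: [-1.4, 0.5, 6.3]
width: 0.142
```

>>> {"api": "play_rows", "payload": {"motion": [[[0, 0, 0, 0], [0, 0, 0, 0], [0, 0, 0, 0], [0, 0, 0, 0], [0, 0, 0, 0], [0, 0, 0, 0], [0, 0, 0, 0], [0, 0, 0, 0], [0, 0, -5, 0], [0, 0, -12, 0], [0, 0, -22, 0], [0, 0, -30, 0], [0, 0, -30, 0], [0, 0, -30, 0], [0, 0, -30, 0], [0, 0, -20, 0], [0, 0, -10, 0], [0, 0, -5, 0], [0, 0, 0, 0]]], "jaw": 0}}

```text
clock: 13.67
tcp_pos: [0.5594, -0.2964, 0.2671]
tool_rot: [1.0, -0.0, 0.001, 0.001]
contact_force: [-0.4, 0.1, -0.6]
width: 1.0
```

Run:
```python
from h import *
s=observe();print(s["clock"],s["tcp_pos"],s["tool_rot"],s["width"],s["contact_force"],s["wrist_torque"])
c=get_calibration("wrist");im=snapshot("wrist");cv2.imwrite("pics/w8.png",im[:,:,::-1]);np.savez("pics/w8.npz",im=im,T=c["cam_to_world"],K=c["intrinsics"],tcp=s["tcp_pos"])
a=snapshot("scene");b=snapshot("side");cv2.imwrite("pics/scene8.png",a[:,:,::-1]);cv2.imwrite("pics/side8.png",b[:,:,::-1])
f=lambda im,x,y,w,h:cv2.resize(im[y:y+h,x:x+w,::-1],(380,380),interpolation=cv2.INTER_CUBIC)
cv2.imwrite("pics/w8z.png",np.hstack([f(im,280,160,76,76),f(a,350,160,76,76)]))
cv2.imwrite("pics/w8y.png",np.hstack([f(b,325,150,76,76)]))
```

```text
13.6667 [ 0.5594 -0.2964  0.2671] [ 1.     -0.0001  0.0008  0.0006] 0.9998389549309421 [-0.3646  0.1415 -0.6072] [-0.031  0.048  0.045]
```

View pics/w8z.png

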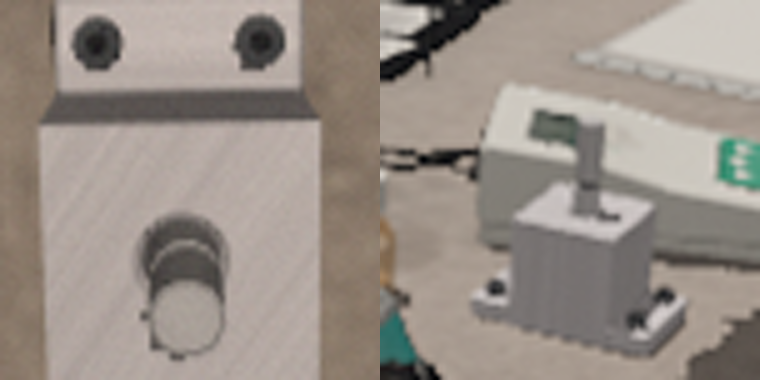

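View pics/w8y.png

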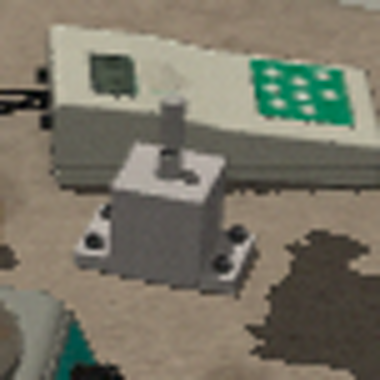

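The spindle stands in the bore, groove just above the block; wrist view shows its top at (317.4,223.6) and the mouth at (316.6,211).

Run:
```python
from h import *
d=np.load("pics/w8.npz");im=d["im"];c={"intrinsics":d["K"],"cam_to_world":d["T"]}
print("top",onz(c,(317.4,223.6),.11),"groove-front",onz(c,(187/5+280,240/5+160),.0765),"mouth",onz(c,(316.6,211.2),.06))
C=get_calibration("scene");S=get_calibration("side")
a=(590/5-76+350,124/5+160);b=(173/5+325,100/5+150)
print(a,b,onz(C,a,.11),onz(S,b,.11))
# silhouettes of the rod sides at top
print("tcp",d["tcp"])
s2=np.load("pics/w2.npz");c2={"intrinsics":s2["K"],"cam_to_world":s2["T"]}
for u in [(448,283),(512,282)]: print("stand far corners",onz(c2,u,.012))
```

```text
top [ 0.5585 -0.2964  0.11  ] groove-front [ 0.5657 -0.2965  0.0765] mouth [ 0.5591 -0.2958  0.06  ]
(392.0, 184.8) (359.6, 170.0) [ 0.552  -0.2889  0.11  ] [ 0.5566 -0.2952  0.11  ]
tcp [ 0.5594 -0.2964  0.2671]
stand far corners [0.4866 0.1848 0.012 ]
stand far corners [0.488  0.1065 0.012 ]
```

>>> {"api": "play_rows", "payload": {"motion": [[[-3, -12, 0, 0], [-7, -25, 0, 0], [-8, -32, 0, 0], [-8, -32, 0, 0], [-8, -32, 0, 0], [-8, -32, 0, 0], [-8, -32, 0, 0], [-8, -32, 0, 0], [-8, -32, 0, 0], [-8, -32, 0, 0], [-8, -32, 0, 0], [-8, -32, 0, 0], [-8, -32, 0, 0], [-8, -28, 0, 0], [-6, -16, 0, 0], [-2, -6, 0, 0], [0, 0, 0, 0]]]}}

```text
clock: 15.23
tcp_pos: [0.444, 0.144, 0.2647]
tool_rot: [1.0, 0.001, -0.001, 0.0]
contact_force: [0.5, 0.4, 0.1]
width: 0.999
```

Run:
```python
from h import *
s=observe();print(s["clock"],s["tcp_pos"],s["tool_rot"],s["width"],s["contact_force"],s["wrist_torque"])
c=get_calibration("wrist");im=snapshot("wrist");cv2.imwrite("pics/w9.png",im[:,:,::-1]);np.savez("pics/w9.npz",im=im,T=c["cam_to_world"],K=c["intrinsics"],tcp=s["tcp_pos"])
cv2.imwrite("pics/w9z.png",cv2.resize(im[140:290,240:400,::-1],None,fx=4,fy=4,interpolation=cv2.INTER_CUBIC))
```

```text
15.2333 [0.444  0.144  0.2647] [ 1.      0.0013 -0.0009  0.0001] 0.9991888465975141 [0.4974 0.3569 0.0768] [ 0.0252 -0.0269  0.0421]
```

View pics/w9z.png

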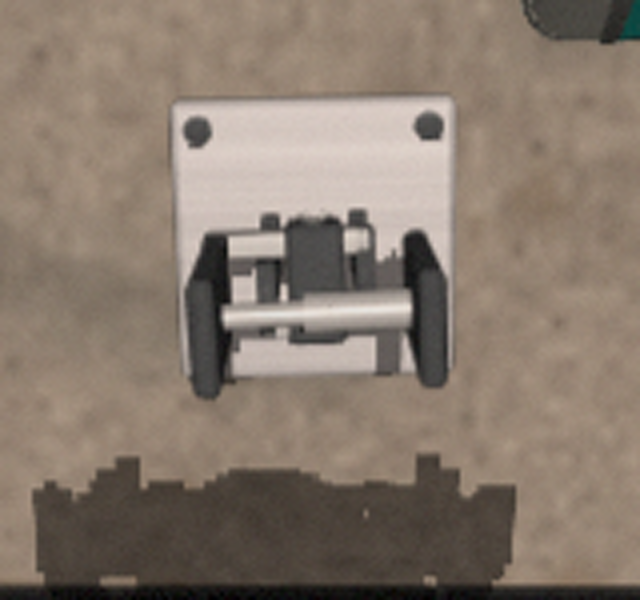

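View pics/w9.png

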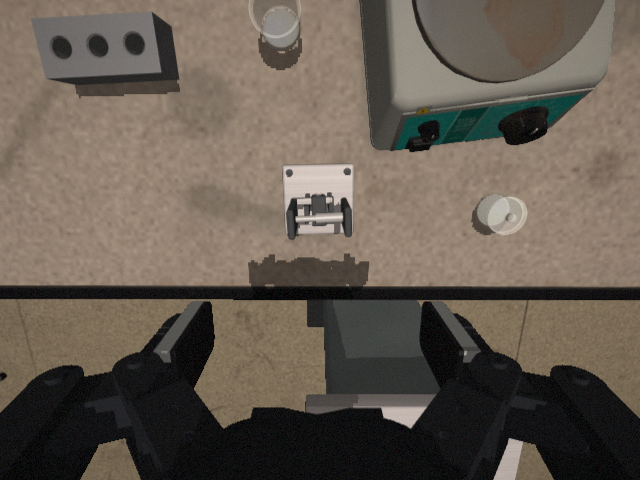

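Run:
```python
from h import *
d=np.load("pics/w9.npz");c={"intrinsics":d["K"],"cam_to_world":d["T"]}
P=lambda u,z:onz(c,(u[0]/4+240,u[1]/4+140),z)
for n,us in {"L":[(204,281),(208,397)],"R":[(431,268),(434,386)]}.items():
    for u in us: print(n,P(u,.122))
L=P((206,339),.122);R=P((432.5,327),.122);print((L+R)/2,np.linalg.norm(L-R),np.degrees(np.arctan2(*(L-R)[:2])))
for u in [(173,103),(456,97),(186,376),(452,367)]: print("stand",P(u,.012))
```

```text
L [0.4575 0.166  0.122 ]
L [0.4326 0.1656 0.122 ]
R [0.4603 0.1193 0.122 ]
R [0.4351 0.1179 0.122 ]
[0.4465 0.1422 0.122 ] 0.04723590040905321 -3.2929170283289912
stand [0.4842 0.1815 0.012 ]
stand [0.4861 0.1037 0.012 ]
stand [0.4062 0.1796 0.012 ]
stand [0.4091 0.1022 0.012 ]
```

>>> {"api": "play_rows", "payload": {"motion": [[[1, 1, 5, -0.025], [1.5, 0.8, 12, -0.025], [0, 0, 20, 0], [0, 0, 25, 0], [0, 0, 25, 0], [0, 0, 25, 0], [0, 0, 25, 0], [0, 0, 20, 0], [0, 0, 14, 0], [0, 0, 8, 0], [0, 0, 3, 0], [0, 0, 0, 0]]]}}

```text
clock: 16.28
tcp_pos: [0.4476, 0.1404, 0.0833]
tool_rot: [1.0, 0.024, -0.001, 0.0]
contact_force: [0.2, -0.6, 0.6]
width: 1.004
```

Run:
```python
from h import *
s=observe();print(s["clock"],s["tcp_pos"],s["tool_rot"],s["width"],s["contact_force"],s["wrist_torque"])
im=snapshot("wrist");cv2.imwrite("pics/w10.png",im[:,:,::-1])
```

```text
16.2833 [0.4476 0.1404 0.0833] [ 0.9997  0.0243 -0.0006  0.0001] 1.0037874813418974 [ 0.1602 -0.5603  0.6464] [-0.0519 -0.0206  0.0276]
```

View pics/w10.png

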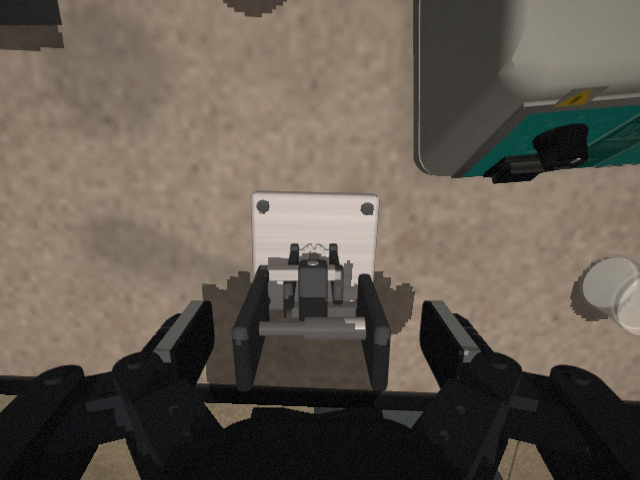

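>>> {"api": "play_rows", "payload": {"motion": [[[-0.8, -1.7, 1.5, 0], [0, 0, 0, 0], [0, 0, 0, 0]]]}}

```text
clock: 16.58
tcp_pos: [0.4474, 0.143, 0.0832]
tool_rot: [1.0, 0.025, 0.001, -0.0]
contact_force: [-0.7, 0.5, 0.2]
width: 1.002
```

>>> {"api": "play_rows", "payload": {"motion": [[[0, 0, 0, 0], [0, 0, 0, 0], [0, 0, 0, 0], [0, 0, 0, 0], [0, 0, 0, 0], [0, 0, 0, 0], [0, 0, 0, 0], [0, 0, 0, 0], [0, 0, 0, 0], [0, 0, 0, 0], [0, 0, 0, 0], [0, 0, 0, 0]]], "jaw": 1, "force": 50}}

```text
clock: 17.58
tcp_pos: [0.449, 0.1426, 0.0847]
tool_rot: [1.0, 0.025, 0.002, 0.0]
contact_force: [-0.3, -2.4, 7.7]
width: 0.409
```

Run:
```python
from h import *
s=observe();print(s["clock"],s["tcp_pos"],s["tool_rot"],s["width"]*85,s["contact_force"],s["wrist_torque"])
im=snapshot("wrist");cv2.imwrite("pics/w11.png",im[:,:,::-1])
```

```text
17.5833 [0.449  0.1426 0.0847] [0.9997 0.025  0.0023 0.0004] 34.76202754941576 [-0.2936 -2.3658  7.7301] [-0.4315  0.0623 -0.0024]
```

View pics/w11.png

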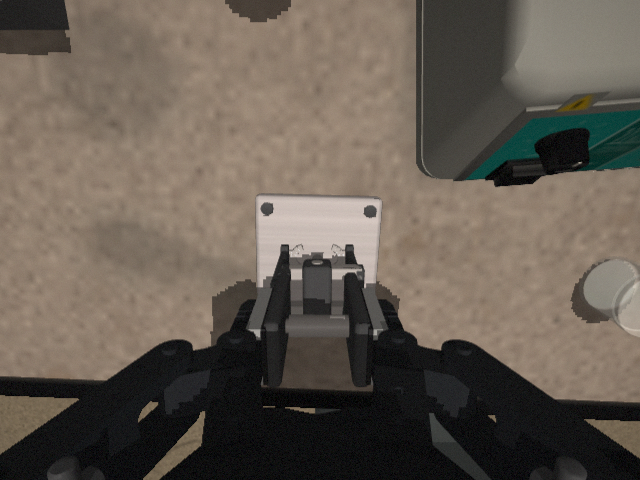

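>>> {"api": "play_rows", "payload": {"motion": [[[0, 0, -2, 0], [0, 0, -4, 0], [0, 0, -8, 0], [0, 0, -12, 0], [0, 0, -16, 0], [0, 0, -20, 0], [0, 0, -26, 0], [0, 0, -30, 0], [0, 0, -30, 0], [0, 0, -24, 0], [0, 0, -16, 0], [0, 0, -8, 0], [0, 0, 0, 0]]]}}

```text
clock: 18.72
tcp_pos: [0.4477, 0.143, 0.2813]
tool_rot: [1.0, 0.025, 0.002, -0.0]
contact_force: [-0.3, 0.1, -1.7]
width: 0.402
```

Run:
```python
from h import *
s=observe();print(s["clock"],s["tcp_pos"],s["tool_rot"],s["width"]*85,s["contact_force"],s["wrist_torque"])
c=get_calibration("wrist");im=snapshot("wrist");np.savez("pics/w12.npz",im=im,T=c["cam_to_world"],K=c["intrinsics"],tcp=s["tcp_pos"])
a=snapshot("scene");b=snapshot("side")
f=lambda im,x,y,w,h:cv2.resize(im[y:y+h,x:x+w,::-1],(400,400),interpolation=cv2.INTER_CUBIC)
cv2.imwrite("pics/w12z.png",np.hstack([f(im,230,230,170,170),f(b,310,170,100,100)]))
cv2.imwrite("pics/w12y.png",f(a,290,190,100,100))
T=s["tcp_pos"];print(proj(c,T+[0,0,.019-.087]))
```

```text
18.7167 [0.4477 0.143  0.2813] [ 0.9997  0.0249  0.0024 -0.0003] 34.202995992726734 [-0.3065  0.0976 -1.6715] [0.031  0.0258 0.0107]
[318.1082 256.4235]
```

View pics/w12z.png

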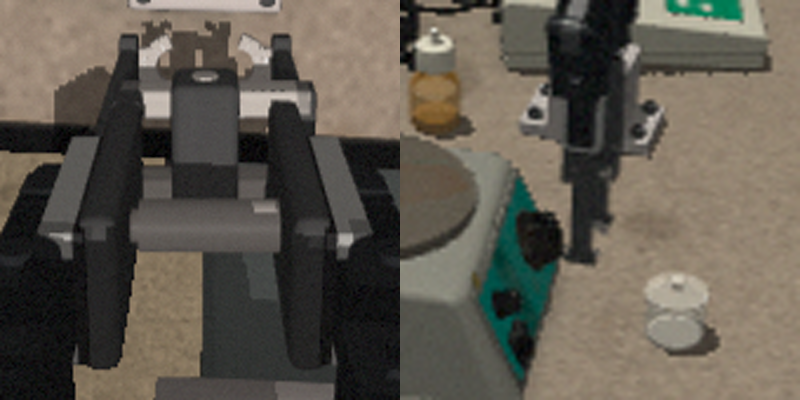

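View pics/w12y.png

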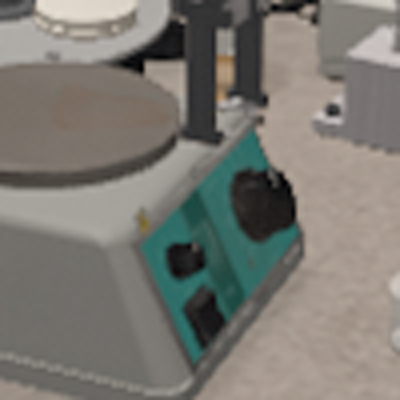

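>>> {"api": "play_rows", "payload": {"motion": [[[2, 10, 0, 0], [4, 20, 0, 0], [6, 28, 0, 0], [6, 30, 0, 0], [6, 30, 0, 0], [6, 30, 0, 0], [6, 30, 0, 0], [6, 30, 0, 0], [6, 30, 0, 0], [6, 30, 0, 0], [6, 30, 0, 0], [6, 30, 0, 0], [6, 30, 0, 0], [6, 30, 0, 0], [6, 28, 0, 0], [6, 28, 0, 0], [4, 20, 0, 0], [3, 10, 0, 0], [0, 0, 0, 0]]]}}

```text
clock: 20.45
tcp_pos: [0.5666, -0.3278, 0.2762]
tool_rot: [1.0, 0.024, -0.001, -0.001]
contact_force: [-1.6, 0.5, -1.8]
width: 0.404
```

```bash
cat > look.py <<'E'
from h import *
import sys
n=sys.argv[1]
s=observe();print(s["clock"],s["tcp_pos"],s["tool_rot"],s["width"]*85,s["contact_force"],s["wrist_torque"])
c=get_calibration("wrist");im=snapshot("wrist");np.savez(f"pics/{n}.npz",im=im,T=c["cam_to_world"],K=c["intrinsics"],tcp=s["tcp_pos"],q=s["tool_rot"])
a=snapshot("scene");b=snapshot("side")
cv2.imwrite(f"pics/{n}_sc.png",a[:,:,::-1]);cv2.imwrite(f"pics/{n}_si.png",b[:,:,::-1])
f=lambda im,x,y,w,h,S=400:cv2.resize(im[y:y+h,x:x+w,::-1],(S,S),interpolation=cv2.INTER_CUBIC)
cv2.imwrite(f"pics/{n}_w.png",f(im,240,190,150,150,600))
cv2.imwrite(f"pics/{n}_ab.png",np.hstack([f(a,350,140,80,80),f(b,320,120,80,80)]))
E
python3 look.py w13
```

```text
20.45 [ 0.5666 -0.3278  0.2762] [ 0.9997  0.0237 -0.0013 -0.0008] 34.360194175511154 [-1.6486  0.4756 -1.8036] [0.0021 0.0601 0.0319]
```

View pics/w13_w.png

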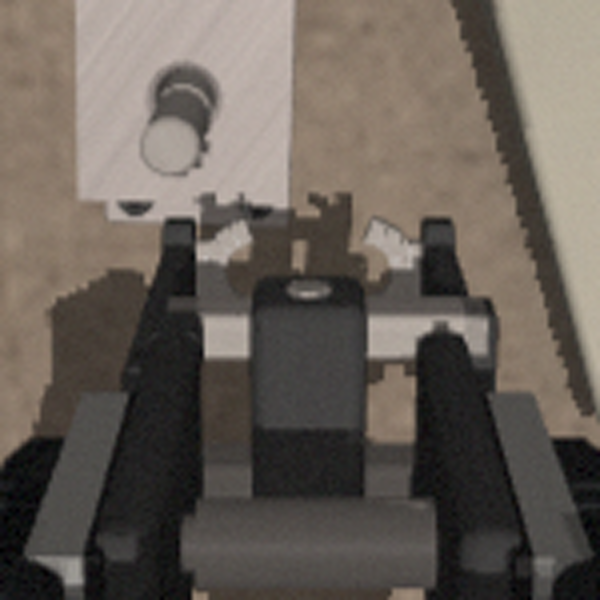

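View pics/w13_ab.png

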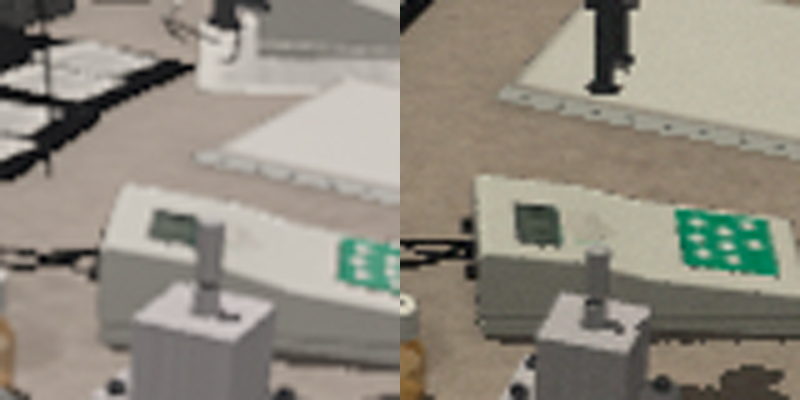

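```bash
python3 - <<'E'
from h import *
from scipy.spatial.transform import Rotation as R
d=np.load("pics/w13.npz");c={"intrinsics":d["K"],"cam_to_world":d["T"]};q=R.from_quat(d["q"]);t=d["tcp"]
for n,u in {"Lo":(247,222),"Li":(248,243),"Ro":(371,217),"Ri":(361,238)}.items():
    p=onz(c,(u[0]/4+240,u[1]/4+190),t[2]-.0705); print(n,q.inv().apply(p-t)*1000)
P=lambda u,z:onz(c,(u[0]/4+240,u[1]/4+190),z)
print("top",P((170,145),.11),"groove front",P((190,90),.0765),"mouth",P((183,97),.06))
E
python3 - <<'E'
import cv2
im=cv2.imread("pics/w13_w.png")[180:330,140:480];cv2.imwrite("pics/w13_wz.png",cv2.resize(im,None,fx=2.3,fy=2.3,interpolation=cv2.INTER_CUBIC))
E
```

```text
Lo [  6.1236 -10.3355  70.5014]
Li [  2.6168 -10.2167  70.5099]
Ro [ 6.9715  9.2977 70.4682]
Ri [ 3.471   7.7572 70.4793]
top [ 0.5588 -0.2963  0.11  ] groove front [ 0.5643 -0.298   0.0765] mouth [ 0.5587 -0.295   0.06  ]
```

View pics/w13_wz.png

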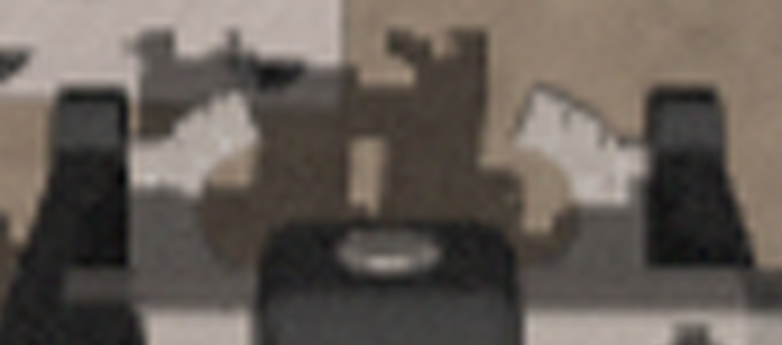

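Run:
```python
from h import *
from scipy.spatial.transform import Rotation as R
d=np.load("pics/w13.npz");c={"intrinsics":d["K"],"cam_to_world":d["T"]};q=R.from_quat(d["q"]);t=d["tcp"]
def tool(u,dz=.0705):
    p=onz(c,((u[0]/2.3+140)/4+240,(u[1]/2.3+180)/4+190),t[2]-dz);return q.inv().apply(p-t)*1000
for L in ([(258,135),(232,160),(205,190),(201,215),(212,258)],[(520,135),(550,155),(570,185),(572,205),(560,240)]):
    p=np.array([tool(u) for u in L]);print(p[:,:2]);
    A=np.c_[2*p[:,:2],np.ones(len(p))];s=np.linalg.lstsq(A,(p[:,:2]**2).sum(1),rcond=None)[0];print("c",s[:2],"r",np.sqrt(s[2]+s[0]**2+s[1]**2))
print("outer tips",tool((238,90)),tool((538,88)),"jaw in",tool((128,150)),tool((648,150)))
cv2.imwrite("pics/e.png",cv2.resize(d["im"][230:285,270:365,::-1],None,fx=8,fy=8,interpolation=cv2.INTER_CUBIC))
```

```text
[[  3.3388  -9.5449]
 [  1.5128 -11.3657]
 [ -0.6896 -13.2701]
 [ -2.5334 -13.5768]
 [ -5.7241 -12.8569]]
c [-2.8924 -6.9504] r 6.575615071834777
[[ 3.3552  8.5674]
 [ 1.8984 10.6641]
 [-0.2987 12.0878]
 [-1.7711 12.2528]
 [-4.3624 11.4608]]
c [-1.6854  6.9883] r 5.235976749439847
outer tips [  6.5998 -10.8877  70.5011] [ 6.7627  9.7618 70.4679] jaw in [  2.237  -18.5567  70.5241] [ 2.2698 17.4423 70.467 ]
```

View pics/e.png

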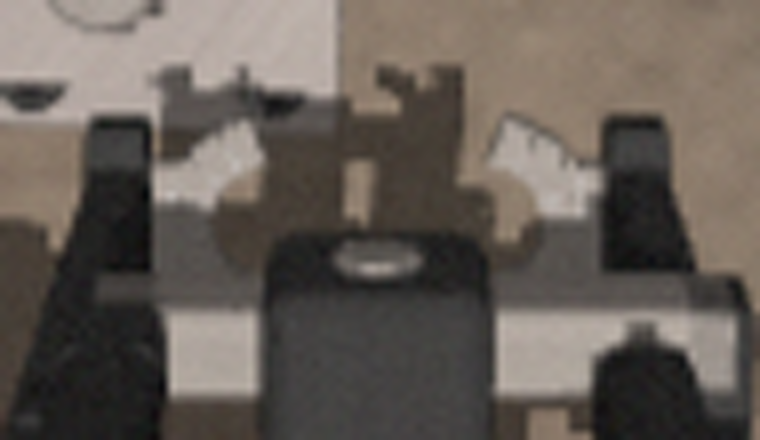

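>>> {"api": "play_rows", "payload": {"motion": [[[-1, -6, 0, 0], [-1, -9, 0, 0], [-1, -9, 4, 0], [-1, -5, 8, 0], [0, -2, 12, 0], [0, 0, 14, 0], [0, 0, 14, 0], [0, 0, 12, 0], [0, 0, 8, 0], [0, 0, 4, 0], [0, 0, 0, 0]]]}}

```text
clock: 21.52
tcp_pos: [0.5611, -0.2949, 0.2003]
tool_rot: [1.0, 0.025, -0.001, -0.001]
contact_force: [-0.8, 0.5, -2.1]
width: 0.409
```

```bash
python3 look.py w14
```

```text
21.5167 [ 0.5611 -0.2949  0.2003] [ 0.9997  0.0247 -0.0012 -0.0008] 34.78484670445982 [-0.8209  0.4952 -2.0937] [-0.0733  0.0185  0.0375]
```

View pics/w14_w.png

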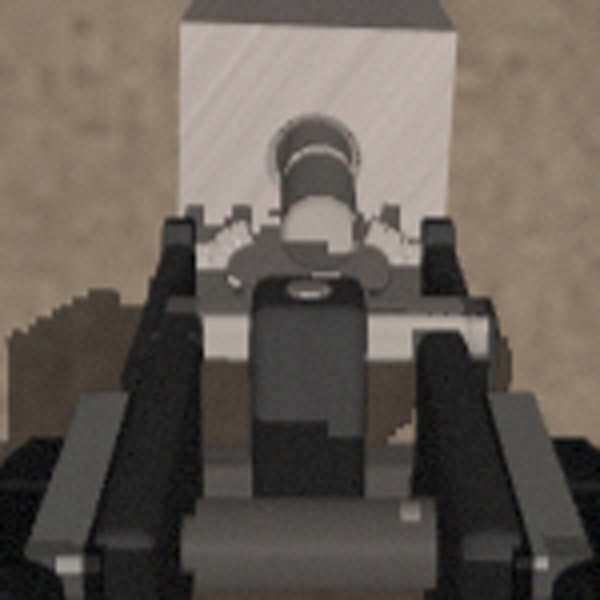

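View pics/w14_ab.png

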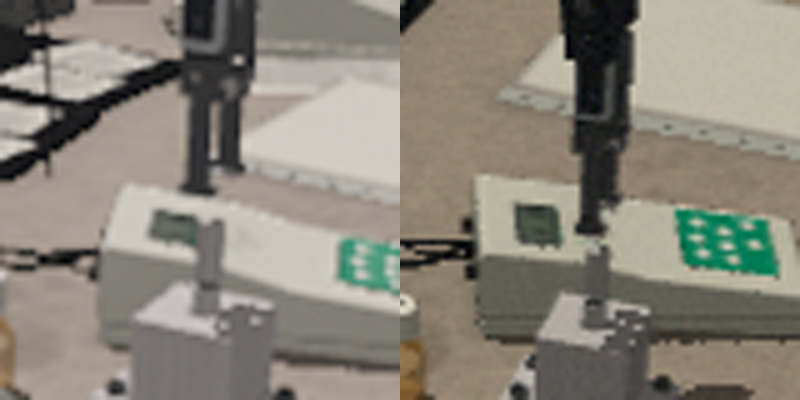

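Run:
```python
from h import *
from scipy.spatial.transform import Rotation as R
d=np.load("pics/w14.npz");c={"intrinsics":d["K"],"cam_to_world":d["T"]};q=R.from_quat(d["q"]);t=d["tcp"]
T=lambda p:q.inv().apply(p-t)*1000
P=lambda u,z:T(onz(c,(u[0]/4+240,u[1]/4+190),z))
print("top c",P((320,231),.11),"groove front line",P((319,153),.078),"mouth",P((315,158),.06))
print("top front edge pred for candidates:")
for x in (-.004,-.002,0): print(x,(proj(c,t+q.apply([x+.007,.0016,t[2]-.11]))-[240,190])*4)
```

```text
top c [-1.7191  1.4691 90.2676] groove front line [  3.8796   1.5845 122.2542] mouth [ -1.9155   0.9469 140.2692]
top front edge pred for candidates:
-0.004 [320.8559 204.9694]
-0.002 [320.8992 193.8478]
0 [320.9428 182.6734]
```

>>> {"api": "play_rows", "payload": {"motion": [[[0, 1, 0, 0], [0, 1, 0, 0], [0, 0, 0, 0], [0, 0, 0, 0]]]}}

```text
clock: 22.0
tcp_pos: [0.562, -0.2972, 0.2027]
tool_rot: [1.0, 0.025, 0.0, 0.0]
contact_force: [-0.0, -0.4, -0.9]
width: 0.403
```

```bash
python3 look.py w15
```

```text
22.0 [ 0.562  -0.2972  0.2027] [0.9997 0.0248 0.0003 0.0002] 34.25790349420018 [-0.0365 -0.4313 -0.8866] [ 0.0193 -0.0286  0.0289]
```

View pics/w15_w.png

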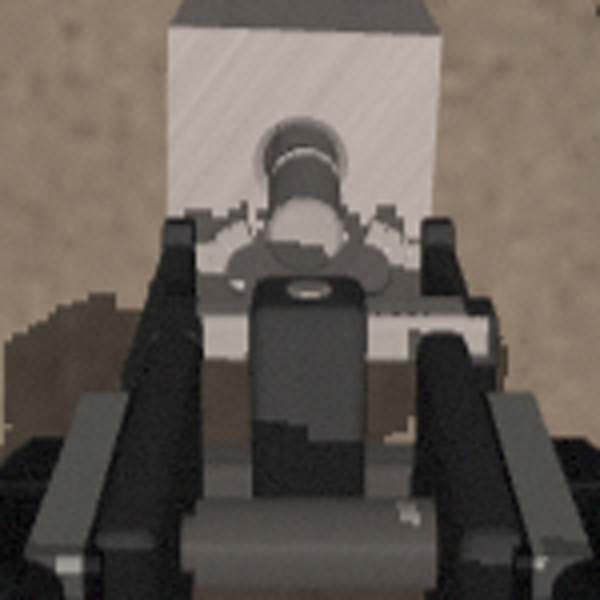

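>>> {"api": "play_rows", "payload": {"motion": [[[0, 0, 2, 0], [0, 0, 5, 0], [0, 0, 6, 0], [0, 0, 6, 0], [0, 0, 6, 0], [0, 0, 6, 0], [0, 0, 6, 0], [0, 0, 5, 0], [0, 0, 4, 0], [0, 0, 2, 0], [0, 0, 0, 0], [0, 0, 0, 0]]]}}

```text
clock: 23.15
tcp_pos: [0.5619, -0.2971, 0.1544]
tool_rot: [1.0, 0.025, 0.0, 0.0]
contact_force: [0.7, -0.4, -2.0]
width: 0.403
```

```bash
python3 look.py w16
```

```text
23.15 [ 0.5619 -0.2971  0.1544] [0.9997 0.0249 0.0001 0.    ] 34.213824794448286 [ 0.7392 -0.4375 -1.9883] [-0.0179 -0.0056  0.0099]
```

View pics/w16_w.png

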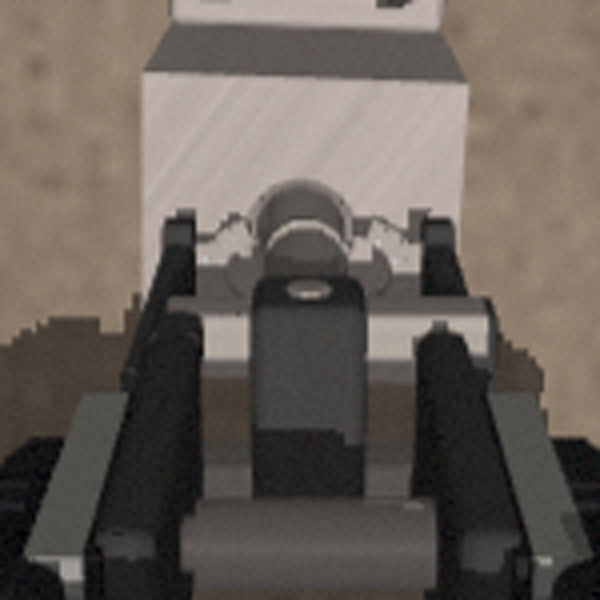

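View pics/w16_ab.png

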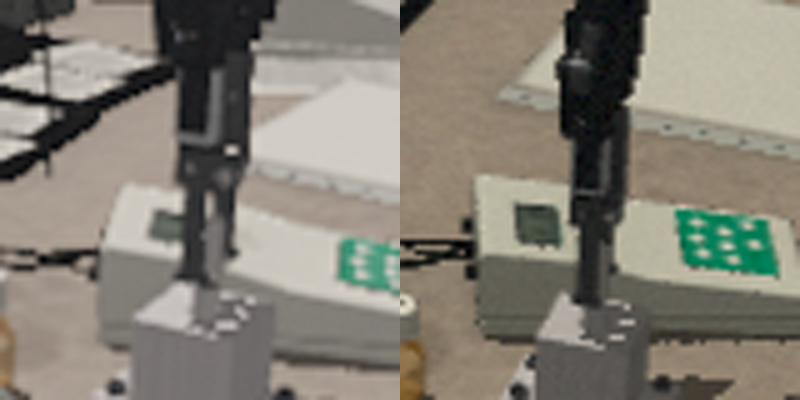

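Run:
```python
from h import *
from scipy.spatial.transform import Rotation as R
d=np.load("pics/w16.npz");c={"intrinsics":d["K"],"cam_to_world":d["T"]};q=R.from_quat(d["q"]);t=d["tcp"]
pr=lambda p:(proj(c,p)-[240,190])*4
Z=lambda x,y,z:np.array([t[0]+x,t[1]+y,z])
for x in (-.0035,-.0025,-.0015):
    print(x,"lip low",pr(Z(x+.007,0.0005,.074)),"groove bottom low",pr(Z(x+.005,.0005,.074)),"lip up",pr(Z(x+.007,.0005,.078)),"mouth far",pr(Z(x+.010,.0005,.06)))
print("rows",d["im"][230:262,317,0])
S=get_calibration("side");C=get_calibration("scene")
print(tri(C,(388,196.5),S,(357.4,180.5)))
cv2.imwrite("pics/e2.png",cv2.resize(d["im"][225:275,270:365,::-1],None,fx=8,fy=8,interpolation=cv2.INTER_CUBIC))
```

```text
-0.0035 lip low [309.9247 219.1972] groove bottom low [309.3077 230.672 ] lip up [310.0116 226.5261] mouth far [310.5212 178.879 ]
-0.0025 lip low [310.2344 213.4385] groove bottom low [309.6158 224.9417] lip up [310.3266 220.6805] mouth far [310.8157 173.3673]
-0.0015 lip low [310.5448 207.6657] groove bottom low [309.9247 219.1972] lip up [310.6423 214.8202] mouth far [311.111  167.8426]
rows [181 179 178 178 177 139 122 101  89  89  92  87  89  89  74 158 162 112
  86  87  88  86  83  87  87  72  62  67  59  51  76  85]
(array([ 0.5601, -0.2882,  0.0775]), np.float64(0.0008879390328844532))
```

View pics/e2.png

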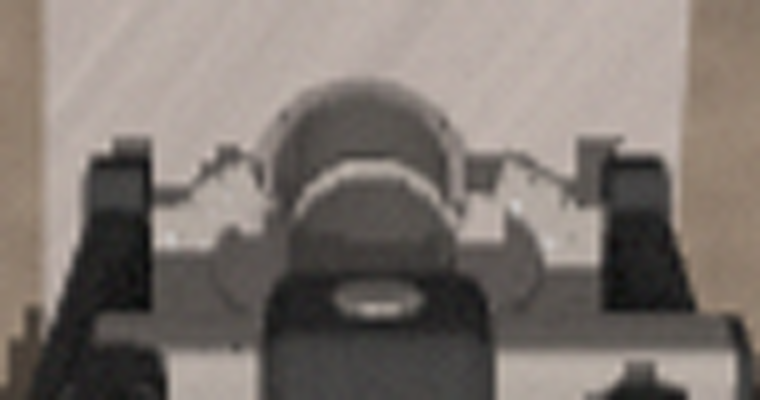

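>>> {"api": "play_rows", "payload": {"motion": [[[-0.5, 0, 1.5, 0], [-0.5, 0, 2, 0], [-0.5, 0, 2, 0], [0, 0, 1.2, 0], [0, 0, 0, 0], [0, 0, 0, 0]]]}}

```text
clock: 23.8
tcp_pos: [0.5603, -0.2971, 0.1473]
tool_rot: [1.0, 0.025, -0.0, -0.0]
contact_force: [-0.5, -0.0, -2.3]
width: 0.408
```

```bash
python3 look.py w17
python3 - <<'E'
from h import *
d=np.load("pics/w17.npz")
cv2.imwrite("pics/e3.png",cv2.resize(d["im"][225:275,270:365,::-1],None,fx=8,fy=8,interpolation=cv2.INTER_CUBIC))
E
```

```text
23.8 [ 0.5603 -0.2971  0.1473] [ 0.9997  0.0249 -0.0002 -0.0001] 34.69271088294145 [-0.5105 -0.0397 -2.3066] [-0.028  -0.0094  0.0301]
```

View pics/e3.png

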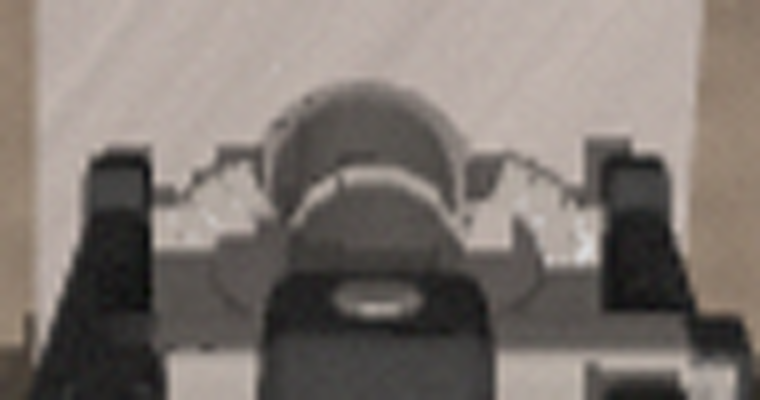

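View pics/w17_ab.png

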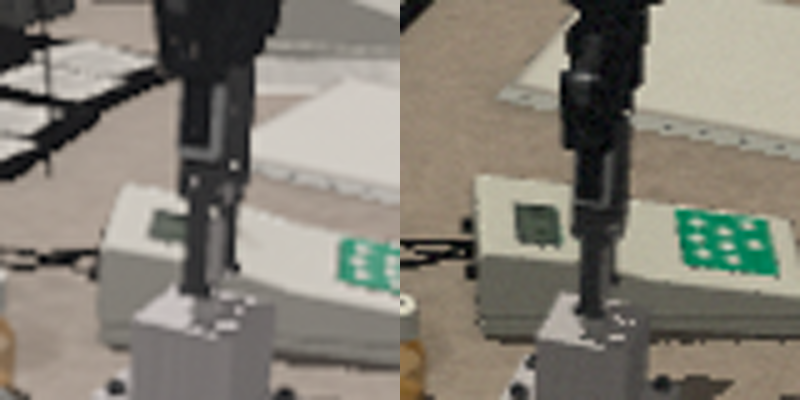

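Run:
```python
from h import *
from scipy.spatial.transform import Rotation as R
d=np.load("pics/w17.npz");c={"intrinsics":d["K"],"cam_to_world":d["T"]};q=R.from_quat(d["q"]);t=d["tcp"]
g=d["im"][:,:,0];print(g[232:262,314],g[232:262,317])
T=lambda u,z:(q.inv().apply(onz(c,(u[0]/8+270,u[1]/8+225),z)-t)*1000).round(2)
print("lip low front",T((376,166),.074),"lip up front",T((376,184),.078))
print("lip sides",T((289,220),.078),T((464,215),.078))
for z in (.0768,): print("apex",T((213,265),z),T((543,262),z),"outer tips",T((238,158),z),T((510,155),z),"inner tips",T((268,208),z),T((480,210),z))
print("mouth far rim",T((366,80),.06),"mouth sides",T((262,150),.06),T((468,150),.06))
S=get_calibration("side");C=get_calibration("scene")
a=(197/5+350,297/5+140);b=(191/5+320,316/5+120);p=tri(C,a,S,b);print(p,onz(C,a,.075),onz(S,b,.075))
```

```text
[188 183 182 139 118 100  91  91  88  93  93  91  77 100 171 152 102  84
  85  84  87  85  82  85  73  63  60  41  73  88] [180 179 178 149 125 106  96  88  92  90  88  88  89 110 164 145 101  91
  89  89  87  89  89  88  70  64  58  50  73  89]
lip low front [ 5.05 -0.67 73.34] lip up front [ 4.83 -0.68 69.34]
lip sides [ 1.82 -7.57 69.35] [ 2.25  6.3  69.34]
apex [ -2.39 -13.73  70.55] [-2.12 12.71 70.54] outer tips [  6.6  -11.61  70.55] [ 6.86  9.93 70.54] inner tips [ 2.43 -9.27 70.55] [ 2.27  7.61 70.54]
mouth far rim [ 8.27 -1.49 87.34] mouth sides [  2.05 -10.37  87.35] [ 2.06  7.22 87.34]
(array([ 0.5566, -0.2887,  0.0695]), np.float64(0.0009617806727187088)) [ 0.5512 -0.277   0.075 ] [ 0.5544 -0.2787  0.075 ]
```

View pics/w17_si.png

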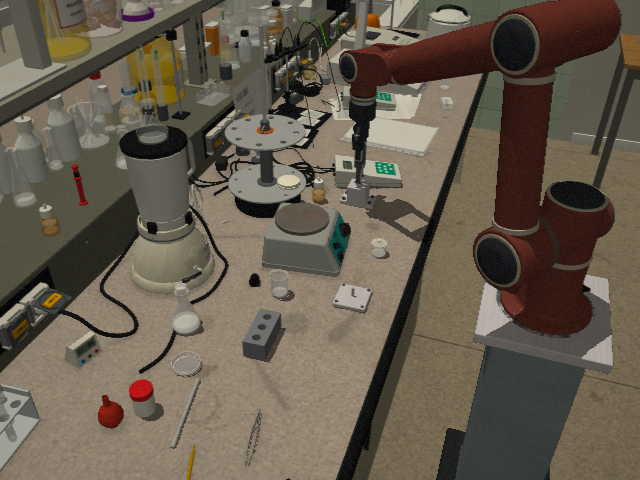

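All the bystanders are where they started. The rack at (262,335) and the stand at (352,297) are empty, and the pliers are over the block at (359,185). I'm handing the job in.

Run:
```python
from h import *
s=observe();print(s["clock"],s["tcp_pos"],s["width"]*85,s["contact_force"])
print(finish_job())
```

```text
23.95 [ 0.5605 -0.2972  0.1477] 34.50946813739293 [-0.1798  0.1683 -1.8828]
the job is handed in; nothing more can be done
None
```

I put the spindle in the bore, let go of it, and handed the job in at about 24 s with the squeezed pliers holding the spread ring round the spindle at the groove. `finish_job` gave no verdict.

**Spindle:** It stopped on the bore floor at the same tool height as when I gripped it in the rack, which fits the bore floor being 10 mm up, like the rack hole. After I let go, the pictures showed it standing upright.

**Last checks with the ring in place:**
- **Centring:** In the wrist picture the ring centre was within about 0.2 mm of the spindle axis in both directions. I trust that to roughly 0.5 to 1 mm.
- **Height:** The ring's mid-height works out at about 76 mm, and the groove is at 76 mm. The scene and side views roughly agree, though direct triangulation from them was only good to several millimetres.
- **Contact:** The force reading (about -1.9 N vertically) was no more than the pliers' hanging weight, and the sideways forces were near zero, so nothing showed contact.
- **Squeeze:** The gripper read 34.5 mm on paddles that should be 38 mm apart when fully squeezed. It also read about 2 mm low on the 14 mm spindle, and the ring opening measured about 26 mm, so I take the paddles to be on their stop.
- **Bystanders:** The small bottles, beaker and rubber stopper looked unmoved in the last side picture.

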